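# Pack the gel casting chamber with filler plates and hold its front plate shut

## Robot

A 6-joint arm with a two-finger parallel gripper is mounted at the origin on a cart in front of the work surface, level with it; the furniture and walls round the work are solid. World frame = base frame: x ahead of the robot, y to its left, z up, the work surface at z = 0. Lengths are in m, angles in rad, forces in N, time in s.
With the tool pointing down it reaches from about 0.275 to 0.875 m from the base axis. Payload 12.5 kg.
Tool frame: the origin (TCP) lies midway between the tips of the shut fingers; the grasp point (between the pads) lies 19 mm behind it; z points along the fingers, y is the line along which they close (so a half turn about z gives the same grasp; the last joint's range is limited). The gripper opens to 85 mm and grips with 20 to 120 N. Pads are 22 mm wide; open, the fingers measure 114 mm over their backs; the gripper's body (76 mm by 85 mm) begins 54 mm behind the grasp point. The pads swing forward as they close: fully open they stand 13 mm farther back than shut.
Start: joints at [-1.339, 0.351, 1.652, -0, 1.139, -0.085], TCP at [0.171, -0.523, 0.231] pointing down, gripper open.
Joint ranges: [-2.75, 2.75], [-0.79, 2.1], [0.01, 2.65], [-1.57, 4.71], [0.07, 3.14], [-2.87, 2.87]. Speed limits (rad/s): [2.22, 2.22, 2.79, 3.14, 3.14, 3.14].

## Interface

Orientations are given as a 3x3 rotation matrix whose columns are the frame's x, y, z axes.
In Python, from bench import * gives the robot as it stands.
- The arm moves only by the shell command python3 -m pendant 'ROWS' [FORCE]. ROWS is JSON, a list of rows, each an object of numbers: "x", "y", "z": the shift along the tool's x, y, z in units of 50 mm (1.0 is 50 mm); "roll": the turn about the tool's z in units of 8 degrees (1.0 is 8 degrees); "grip": the opening in per cent of the stroke, from 0 (shut) to 100 (fully open). In form: [{"x": .., "y": .., "z": .., "roll": .., "grip": ..}, ...]. A call has 1 to 20 rows; each row shifts and turns the commanded pose from where the row before left it, along the tool's axes as they then stand; what a row does not reach is not made up. A row lasts 1/10 s, in which the tool goes at most 50 mm and 8.59 degrees, less where a joint would pass 70% of its speed; a pose out of reach is approached as far as the arm can. A call is refused whole if a number of a shift passes 1 or a number of a turn 1, either way. A call with a gripper value outside its range is refused whole. The fingers move at their own pace and stop on an object; FORCE is the grip in N (left out, the last holds). Time passes only in rows, so rows that do not move let the fingers close. It gives the time, the measured TCP pose, the force, the opening and the grip force at its end, in the units of the state.
- get_state(): the state, without advancing time (a new reading comes with each control period).
- capture(name): name is "scene" or "top" or "wrist"; returns the picture (480x640x3 uint8, red, green, blue); there is no depth.
- get_calibration(name): a dict with "mtx" (3x3 intrinsics, pixels), "R" (3x3) and "t" (3): a world point X has camera coordinates R X + t. Camera axes: x right, y down, z forward; pixel columns grow to the right and rows downward; lengths in m; the calibration is good to about 2 mm. The wrist camera is an equidistant fisheye: a pixel r from the principal point sees the ray r / f radians off the axis. A picture is of the moment at which its call begins: read the wrist's pose just before it. get_calibration takes no time and is no camera call; for the wrist camera it gives the pose at the moment of the call.
- job_done(): hands the job in; it is judged then, once.
The state is a dict: "t": time; "joints": joint angles; "joint_velocities": joint speeds; "joint_torque": joint torques, N m; "ee_pos": TCP position; "ee_rot": TCP orientation; "force": force on the tool from outside, world axes, zero at the start; "ft_torque": the same for the moment, N m; "grip_width": finger opening in m; "finger_force": force on a finger pad.
Only numpy, scipy, OpenCV 4.12 (cv2) and the standard library are available. Lean on these libraries where they do the work, as an engineer would, in place of code of your own. Each camera call takes 0.05 s, during which the arm holds its last target. There are 200 camera calls.

## Task

The gel casting chamber lies on its back with two glass cassettes in it: lay the grey filler plates into it through the open top, flat on the glass and one on another, until the stack is just high enough that the sprung pressure plate under the lid bears on it and the lid can still be pressed fully shut; leave any plate that is not needed lying flat on the table. Then swing the lid down and finish holding it fully shut against its springs with the gripper, without letting go (I will do up the bolts meanwhile). Do not knock the petri dish, the tape roll or the marker about.

Things in the scene. Friction and masses are not known exactly. Their poses are not given: they have to be found in the camera images.
- chamber: gel casting chamber on its back, fixed: aluminium base 104 x 96 x 8 mm, clear walls 8 mm thick on three sides, top and -x end open. Origin at table level under the middle of the hollow; x points to the hinge end, z up. Hollow x = -42 (open end) to +43 mm (end wall), y = -30 to +30, bevelled mouth. In it, level, a back plate (set high or low from run to run) and on that two cassettes
- chamber_rim (a point): middle of the chamber's rim plane, 64 mm above the table; the lid's hinge axis runs along chamber y at this height, at x = +63 mm
- filler_place (a point): where the middle of a filler plate belongs, seen from above: chamber x = -25, y = 0 (marked at rim height, 64 mm above the table; axes as the chamber's). The plate's length lies along chamber x; 43 mm of it then stick out over the open end, where a gripper from above can hold it by its long edges outside the walls
- cassette_upper: upper of two loose glass gel cassettes, each 82 x 54 x 7 mm, 60 g, lying flat on one another in the chamber. Origin at the middle of its underside: the glass that the first filler plate lies on is 7 mm above it, 23 to 35 mm above the table
- filler_0: grey plastic filler plate, loose, 120 x 50 x 8 mm, 44 to 72 g, one of three alike lying flat on the table. Origin at the middle of its underside, x along its length, z up
- filler_1: grey plastic filler plate, loose, 120 x 50 x 8 mm, 44 to 72 g, one of three alike lying flat on the table. Origin at the middle of its underside, x along its length, z up
- filler_2: grey plastic filler plate, loose, 120 x 50 x 8 mm, 44 to 72 g, one of three alike lying flat on the table. Origin at the middle of its underside, x along its length, z up
- lid (a joint): hinge of the lid (the clear front plate with a black bridge handle), rad: 0 fully shut on the rim, grows as it opens, up to 1.9. It starts leaning back past upright and stays so; pushed forward over its balance (below about 1.2) it swings down by itself, slowly, and rests where the pressure plate meets the stack, or at 0 if it meets nothing. It is light: under 2 N at the handle moves it
- lid_handle (a point): middle of the outer face of the black handle bar on the lid, 96 mm from the hinge axis along the lid and 30 mm outside the lid's inner face (lid shut: chamber x = -33, y = 0, z = 94 mm). Bar 60 mm long along the hinge direction, 12 mm wide, 8 mm thick, 14 mm free below it. The lid is 80 mm wide, 8 mm thick, and ends 108 mm from the hinge axis
- pressure_plate (a joint): how far the plate under the lid is pushed in against its springs, m: 0 free, 0.011 solid; 6 N to start, 16 N fully; so the lid springs up when let go. Plate 70 x 46 mm; lid shut, it covers chamber x = -31 to +39 and, free, its underside is 44 mm above the table. A stack whose top is 45 to 54 mm above the table is right: two or three filler plates
- petri_dish: loose petri dish, 62 mm across, 16 mm high; origin at the middle of its underside
- tape_roll: loose roll of label tape lying flat, 62 mm across, 19 mm high; origin at the middle of its underside
- marker: loose black marker pen, 138 mm long, lying; origin under its middle

How it is judged:
On the way:
1. at least two filler plates lie flat in the chamber, on the glass ((((x of filler_0 in the frame of chamber between -0.045 and -0.008 m and y of filler_0 in the frame of chamber between -0.008 and 0.008 m and z of filler_0 in the frame of chamber above 0.018 m and angle between filler_0's own z axis and vertical below 0.06 rad) and (x of filler_1 in the frame of chamber between -0.045 and -0.008 m and y of filler_1 in the frame of chamber between -0.008 and 0.008 m and z of filler_1 in the frame of chamber above 0.018 m and angle between filler_1's own z axis and vertical below 0.06 rad)) or ((x of filler_0 in the frame of chamber between -0.045 and -0.008 m and y of filler_0 in the frame of chamber between -0.008 and 0.008 m and z of filler_0 in the frame of chamber above 0.018 m and angle between filler_0's own z axis and vertical below 0.06 rad) and (x of filler_2 in the frame of chamber between -0.045 and -0.008 m and y of filler_2 in the frame of chamber between -0.008 and 0.008 m and z of filler_2 in the frame of chamber above 0.018 m and angle between filler_2's own z axis and vertical below 0.06 rad)) or ((x of filler_1 in the frame of chamber between -0.045 and -0.008 m and y of filler_1 in the frame of chamber between -0.008 and 0.008 m and z of filler_1 in the frame of chamber above 0.018 m and angle between filler_1's own z axis and vertical below 0.06 rad) and (x of filler_2 in the frame of chamber between -0.045 and -0.008 m and y of filler_2 in the frame of chamber between -0.008 and 0.008 m and z of filler_2 in the frame of chamber above 0.018 m and angle between filler_2's own z axis and vertical below 0.06 rad)))), for 0.2 s.
At the end, for the whole second after the job is handed in: Lid shut (within 0.03 rad) and pressed by the robot with over 2 N; pressure plate pushed in over 0.6 mm; at least two filler plates flat in the chamber (middle at x -45 to -8 mm, y within 8 mm), any other flat on the table; cassettes flat, within 12 mm of the middle (value of joint lid below 0.03 rad and value of joint pressure_plate above 0.0006 m and contact force between any of the fingers, the arm and lid above 2 N and (((x of filler_0 in the frame of chamber between -0.045 and -0.008 m and y of filler_0 in the frame of chamber between -0.008 and 0.008 m and z of filler_0 in the frame of chamber above 0.018 m and angle between filler_0's own z axis and vertical below 0.06 rad) and (x of filler_1 in the frame of chamber between -0.045 and -0.008 m and y of filler_1 in the frame of chamber between -0.008 and 0.008 m and z of filler_1 in the frame of chamber above 0.018 m and angle between filler_1's own z axis and vertical below 0.06 rad)) or ((x of filler_0 in the frame of chamber between -0.045 and -0.008 m and y of filler_0 in the frame of chamber between -0.008 and 0.008 m and z of filler_0 in the frame of chamber above 0.018 m and angle between filler_0's own z axis and vertical below 0.06 rad) and (x of filler_2 in the frame of chamber between -0.045 and -0.008 m and y of filler_2 in the frame of chamber between -0.008 and 0.008 m and z of filler_2 in the frame of chamber above 0.018 m and angle between filler_2's own z axis and vertical below 0.06 rad)) or ((x of filler_1 in the frame of chamber between -0.045 and -0.008 m and y of filler_1 in the frame of chamber between -0.008 and 0.008 m and z of filler_1 in the frame of chamber above 0.018 m and angle between filler_1's own z axis and vertical below 0.06 rad) and (x of filler_2 in the frame of chamber between -0.045 and -0.008 m and y of filler_2 in the frame of chamber between -0.008 and 0.008 m and z of filler_2 in the frame of chamber above 0.018 m and angle between filler_2's own z axis and vertical below 0.06 rad))) and ((x of filler_0 in the frame of chamber between -0.045 and -0.008 m and y of filler_0 in the frame of chamber between -0.008 and 0.008 m and z of filler_0 in the frame of chamber above 0.018 m and angle between filler_0's own z axis and vertical below 0.06 rad) or (height (world z) of filler_0 below 0.012 m and angle between filler_0's own z axis and vertical below 0.06 rad)) and ((x of filler_1 in the frame of chamber between -0.045 and -0.008 m and y of filler_1 in the frame of chamber between -0.008 and 0.008 m and z of filler_1 in the frame of chamber above 0.018 m and angle between filler_1's own z axis and vertical below 0.06 rad) or (height (world z) of filler_1 below 0.012 m and angle between filler_1's own z axis and vertical below 0.06 rad)) and ((x of filler_2 in the frame of chamber between -0.045 and -0.008 m and y of filler_2 in the frame of chamber between -0.008 and 0.008 m and z of filler_2 in the frame of chamber above 0.018 m and angle between filler_2's own z axis and vertical below 0.06 rad) or (height (world z) of filler_2 below 0.012 m and angle between filler_2's own z axis and vertical below 0.06 rad)) and horizontal distance between cassette_upper and chamber below 0.012 m and angle between cassette_upper's own z axis and vertical below 0.06 rad); the arm keeps its last pose, push and grip.
It fails at once if the petri dish is knocked more than 4 cm away (distance of petri_dish from where it was at the start of the episode above 0.04 m).
It fails at once if the tape roll is knocked more than 4 cm away (distance of tape_roll from where it was at the start of the episode above 0.04 m).
It fails at once if the marker is knocked more than 4 cm away (distance of marker from where it was at the start of the episode above 0.04 m).
It also fails if it takes over 72 s, if anything falls off the work surface, if the arm or the gripper's body presses on something with over 40 N, if the wrist force passes 120 N, or if a joint passes its speed limit or range.

## Working session

There is one attempt and no reset: what is moved stays moved. The work goes in short steps, Python scripts to look and compute and a shell command to move; the robot and the scene stay as the last step left them, time stands still between calls to the robot, and variables do not carry over. Pictures are saved under pics/ and viewed, at most 11 in all, crops included, and the job is handed in when it is done.

```bash
mkdir -p pics; python3 - <<'E'
from bench import *
import cv2,numpy as np
for n in("scene","top"):
    cv2.imwrite(f"pics/{n}0.png",capture(n)[:,:,::-1])
    c=get_calibration(n);print(n,c["mtx"].tolist(),np.round(c["R"],3).tolist(),(-c["R"].T@c["t"]).round(3))
s=get_state();print(s["t"],s["ee_rot"],s["grip_width"],s["force"])
E
```

```text
scene [[479.9837230642283, 0.0, 325.7969520663424], [0.0, 479.9837230642283, 236.73494157183322], [0.0, 0.0, 1.0]] [[-0.096, -0.995, -0.02], [-0.487, 0.065, -0.871], [0.868, -0.074, -0.491]] [-0.358  0.198  0.57 ]
top [[510.98001134887056, 0.0, 322.0212338977734], [0.0, 510.98001134887056, 234.45119202572425], [0.0, 0.0, 1.0]] [[0.028, -1.0, 0.003], [-0.982, -0.028, -0.188], [0.188, 0.002, -0.982]] [0.311 0.149 1.066]
0.1 [[ 9.50234143e-01  3.11536548e-01 -2.30062785e-04]
 [ 3.11536619e-01 -9.50233617e-01  1.00375748e-03]
 [ 9.40937475e-05 -1.02547761e-03 -9.99999470e-01]] 0.08505335636157407 [0.3304084  0.03014319 0.2873814 ]
```

View pics/scene0.png

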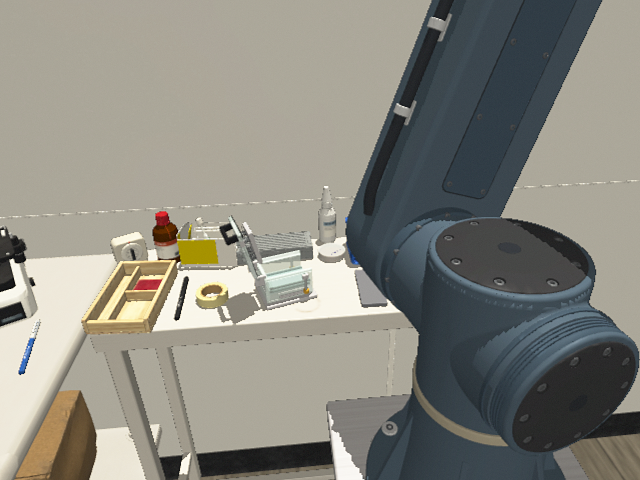

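View pics/top0.png

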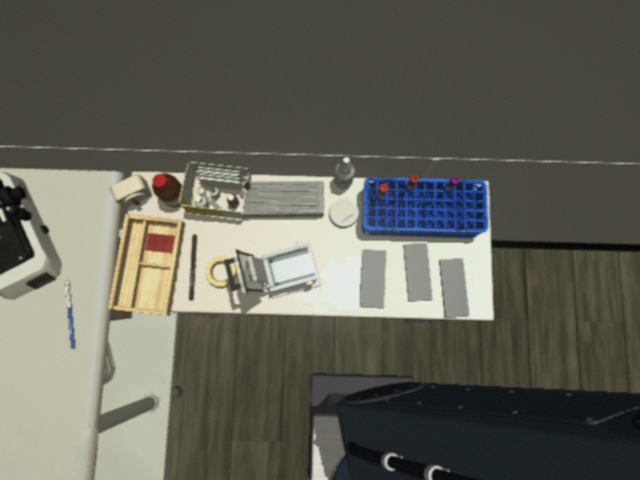

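The scene view shows the chamber at (285,280) and the tape roll at (212,294). In the top view the three grey fillers are at (373,278), (418,272) and (454,287), and the chamber is at (288,268) with its hinge to the left. I'll enlarge the top view and measure.

```bash
cat > h.py <<'E'
from bench import *
import cv2,numpy as np
def ray(c,u,v):
    d=c["R"].T@np.linalg.solve(c["mtx"],[u,v,1.]);return -c["R"].T@c["t"],d
def onz(c,u,v,z):
    o,d=ray(c,u,v);return o+d*(z-o[2])/d[2]
E
python3 - <<'E'
from h import *
im=cv2.imread("pics/top0.png");c=get_calibration("top")
cv2.imwrite("pics/topcrop.png",cv2.resize(im[225:325,205:335],None,fx=6,fy=6,interpolation=cv2.INTER_CUBIC)[:600,:800])
h=cv2.cvtColor(im,cv2.COLOR_BGR2HSV)
m=((h[...,1]<40)&(h[...,2]>70)&(h[...,2]<165)).astype(np.uint8)
m[:, :350]=0;m[:238]=0;m[322:]=0;m[:,475:]=0
for k in cv2.findContours(m,0,2)[0]:
    if cv2.contourArea(k)<300: continue
    w=np.array([onz(c,*p[0],.008)[:2] for p in k],np.float32)
    r=cv2.minAreaRect(w*1000);print(cv2.contourArea(k),r,[x.tolist() for x in cv2.boxPoints(r).round()])
E
```

```text
1308.0 ((407.061279296875, -123.18521881103516), (123.32586669921875, 50.1159782409668), 4.406511306762695) [[344.0, -103.0], [348.0, -153.0], [470.0, -143.0], [467.0, -93.0]]
1237.5 ((423.5274658203125, 45.41752243041992), (48.381126403808594, 118.83329772949219), 88.16364288330078) [[363.0, 23.0], [482.0, 19.0], [484.0, 68.0], [365.0, 71.0]]
1233.0 ((439.6291198730469, -47.84252166748047), (118.46597290039062, 48.4442253112793), 5.011056423187256) [[379.0, -29.0], [383.0, -77.0], [501.0, -67.0], [497.0, -19.0]]
307.0 ((506.0529479980469, -45.74504852294922), (10.690778732299805, 242.35508728027344), 1.6107702255249023) [[497.0, 75.0], [504.0, -167.0], [515.0, -167.0], [508.0, 76.0]]
```

View pics/topcrop.png

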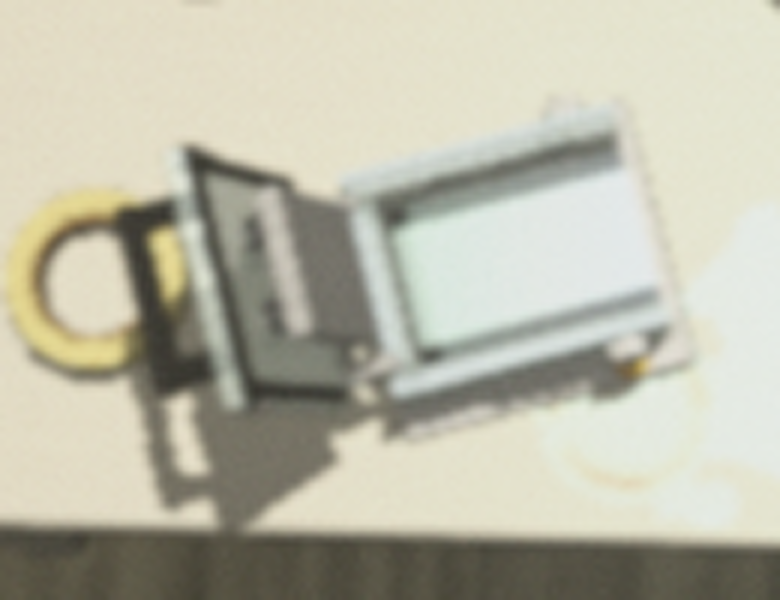

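The top crop shows the tape roll at the left, the open lid at (240,290), and the hollow from (390,220) to (660,290). A clear petri dish is at (625,415), near the open end on the robot's side. Next I'll estimate the chamber pose from the rim corners in this crop.

```bash
python3 - <<'E'
from h import *
c=get_calibration("top")
f=lambda u,v,z:onz(c,205+u/6-.42,225+v/6-.42,z)[:2].round(4)
for n,p in dict(TL=(343,183),BL=(390,397),TR=(612,104),BR=(672,322),iTL=(378,200),iBL=(415,360)).items(): print(n,f(*p,.064))
print("dish",f(622,412,.008)); print("tape",f(98,280,.019),"base corner",f(690,360,.008))
for u,v in ((193,235),(192,300)):print("marker",onz(c,u,v,.01)[:2].round(3))
E
```

```text
TL [0.4578 0.2695]
BL [0.3879 0.2507]
TR [0.4868 0.1817]
BR [0.4149 0.1596]
iTL [0.4525 0.2577]
iBL [0.4002 0.2431]
dish [0.3893 0.1765]
tape [0.4285 0.3571] base corner [0.4078 0.1536]
marker [0.504 0.422]
marker [0.369 0.414]
```

Chamber origin is about (0.438, 0.211) with yaw about 106.5°, and the wall length and width match. The faint ring overlaps the base footprint, so it's probably a stain. The white disc at top px (345,212) is then probably the dish. Next I'll hover over the near end of the filler closest to the chamber and look with the wrist camera.

```bash
python3 -m pendant '[{"x":0.475,"y":-0.5935,"grip":72},{"x":0.475,"y":-0.5935},{"x":0.475,"y":-0.5935},{"x":0.475,"y":-0.5935},{"x":0.475,"y":-0.5935},{"x":0.475,"y":-0.5935},{"x":0.475,"y":-0.5935},{"x":0.475,"y":-0.5935},{"x":0.475,"y":-0.5935},{"x":0.475,"y":-0.5935},{"x":0.475,"y":-0.5935},{"x":0.475,"y":-0.5935},{"x":0.475,"y":-0.5935},{"x":0.475,"y":-0.5935},{"x":0.475,"y":-0.5935},{"x":0.475,"y":-0.5935}]' 60; python3 -m pendant '[{"roll":0.83},{"roll":0.83},{"roll":0.83},{},{}]'
python3 - <<'E'
from h import *
c=get_calibration("wrist");im=capture("wrist");cv2.imwrite("pics/w1.png",im[:,:,::-1])
print(c["mtx"].tolist(),c["R"].round(3).tolist(),(-c["R"].T@c["t"]).round(4),get_state()["ee_pos"])
E
```

```text
[[371.64829954431775, 0.0, 323.7805013988398], [0.0, 371.64829954431775, 241.2022081820453], [0.0, 0.0, 1.0]] [[0.311, -0.95, -0.001], [-0.918, -0.301, 0.259], [-0.246, -0.08, -0.966]] [ 0.233  -0.5017  0.3739] [ 0.17132982 -0.52237473  0.23089294]$[0]: bad value
$[0]: bad value
```

View pics/w1.png

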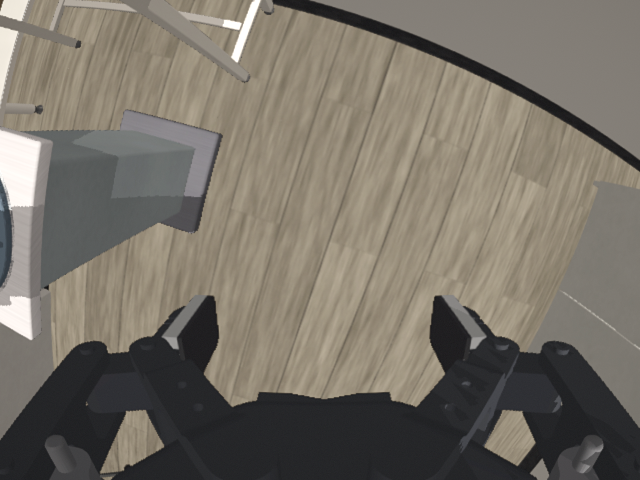

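The move was refused, so the picture only shows the floor. The rows probably need every key; I'll write them in full.

```bash
python3 -m pendant '[{"x":0.475,"y":-0.5935,"z":0,"roll":0,"grip":72},{"x":0.475,"y":-0.5935,"z":0,"roll":0,"grip":72},{"x":0.475,"y":-0.5935,"z":0,"roll":0,"grip":72},{"x":0.475,"y":-0.5935,"z":0,"roll":0,"grip":72},{"x":0.475,"y":-0.5935,"z":0,"roll":0,"grip":72},{"x":0.475,"y":-0.5935,"z":0,"roll":0,"grip":72},{"x":0.475,"y":-0.5935,"z":0,"roll":0,"grip":72},{"x":0.475,"y":-0.5935,"z":0,"roll":0,"grip":72},{"x":0.475,"y":-0.5935,"z":0,"roll":0,"grip":72},{"x":0.475,"y":-0.5935,"z":0,"roll":0,"grip":72},{"x":0.475,"y":-0.5935,"z":0,"roll":0,"grip":72},{"x":0.475,"y":-0.5935,"z":0,"roll":0,"grip":72},{"x":0.475,"y":-0.5935,"z":0,"roll":0,"grip":72},{"x":0.475,"y":-0.5935,"z":0,"roll":0,"grip":72},{"x":0.475,"y":-0.5935,"z":0,"roll":0,"grip":72},{"x":0.475,"y":-0.5935,"z":0,"roll":0,"grip":72},{"x":0,"y":0,"z":0,"roll":0.83,"grip":72},{"x":0,"y":0,"z":0,"roll":0.83,"grip":72},{"x":0,"y":0,"z":0,"roll":0.83,"grip":72},{"x":0,"y":0,"z":0,"roll":0,"grip":72}]' 60
python3 - <<'E'
from h import *
c=get_calibration("wrist");s=get_state();im=capture("wrist");cv2.imwrite("pics/w2.png",im[:,:,::-1])
np.savez("w2.npz",R=c["R"],t=c["t"],mtx=c["mtx"])
print((-c["R"].T@c["t"]).round(4),s["ee_pos"],s["ee_rot"].round(3) if hasattr(s["ee_rot"],'round') else s["ee_rot"],s["grip_width"])
E
```

```text
t: 2.15
ee_pos: [0.3844, 0.0471, 0.2312]
ee_rot: [[0.999, -0.032, -0.0], [-0.032, -0.999, -0.0], [-0.0, 0.0, -1.0]]
force: [0.0, 0.3, 0.4]
grip_width: 0.0611
finger_force: 0.0
[0.4494 0.0453 0.3742] [0.38440926 0.04705509 0.2311699 ] [[ 0.999 -0.032 -0.   ]
 [-0.032 -0.999 -0.   ]
 [-0.     0.    -1.   ]] 0.06109065975971562
```

View pics/w2.png

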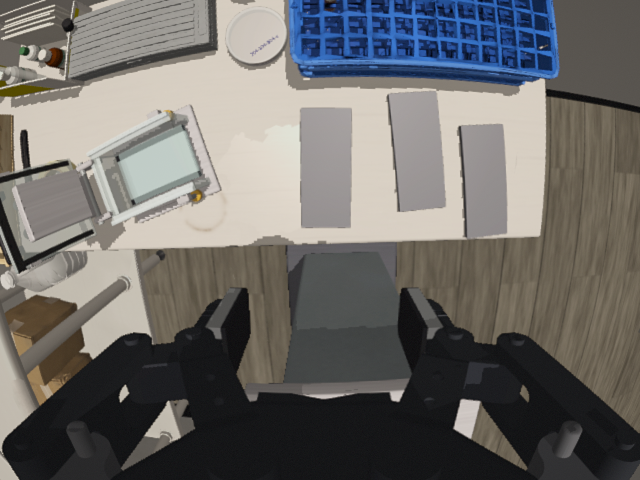

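The wrist view confirms the labelled petri dish at (256,37), and the ring at (205,210) is only a stain. The fillers are at (326,168), (417,150) and (484,180), and the chamber mouth is around (150,165). I'll refine the fillers and the rim using the fisheye model.

```bash
cat >> h.py <<'E'
def wz(c,u,v,z):
    m=c["mtx"];a=np.array([u-m[0,2],v-m[1,2]])/m[0,0];th=np.hypot(*a)
    d=c["R"].T@np.array([*(a*np.sin(th)/max(th,1e-9)),np.cos(th)]);o=-c["R"].T@c["t"]
    return o+d*(z-o[2])/d[2]
E
python3 - <<'E'
from h import *
c=np.load("w2.npz");im=cv2.imread("pics/w2.png");h=cv2.cvtColor(im,cv2.COLOR_BGR2HSV)
m=((h[...,1]<45)&(h[...,2]>85)&(h[...,2]<165)).astype(np.uint8)
m[:85]=0;m[240:]=0;m[:,:285]=0;m[:,515:]=0
m=cv2.morphologyEx(m,cv2.MORPH_OPEN,np.ones((5,5)))
for k in cv2.findContours(m,0,2)[0]:
    if cv2.contourArea(k)<1500: continue
    w=np.array([wz(c,*p[0],.008)[:2] for p in k],np.float32)
    print(cv2.minAreaRect(w*1000))
cv2.imwrite("pics/w2c.png",cv2.resize(im[90:270,0:240],None,fx=3.3,fy=3.3,interpolation=cv2.INTER_CUBIC))
E
```

```text
((410.1548767089844, -123.76936340332031), (121.30713653564453, 49.49844741821289), 5.176359176635742)
((425.52587890625, 44.664955139160156), (50.03241729736328, 118.90261840820312), 88.13468170166016)
((440.921875, -47.894344329833984), (118.62078094482422, 50.496620178222656), 4.952006816864014)
```

View pics/w2c.png

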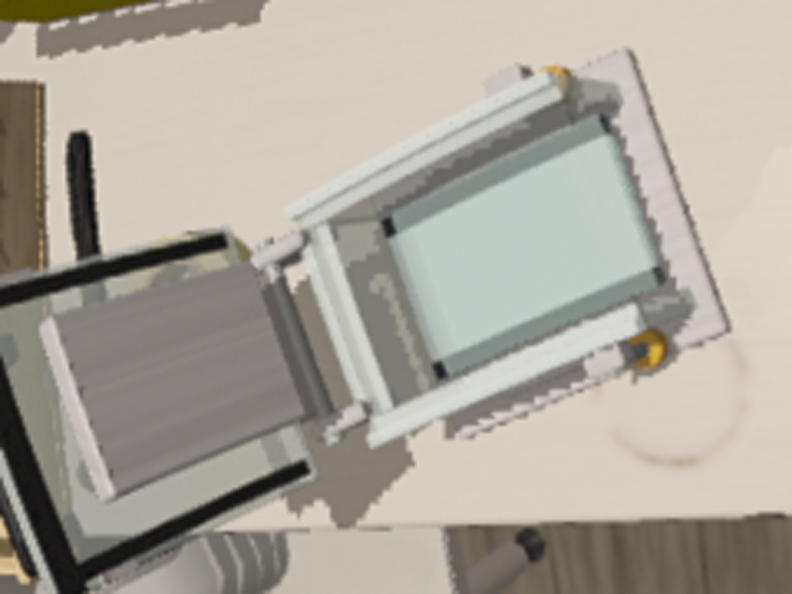

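The crop shows the glass corners at (390,228), (605,122), (660,273) and (440,372), and the rim corners at (290,213), (370,443), (548,78) and (640,310). The known glass size should give its height.

```bash
python3 - <<'E'
from h import *
c=np.load("w2.npz")
f=lambda p,z:wz(c,p[0]/3.3-.35,90+p[1]/3.3-.35,z)[:2]
G=[(388,222),(605,117),(662,272),(438,376)]
for z in (.023,.026,.029,.032,.035):
    a=[f(p,z) for p in G];L=np.linalg.norm
    d=(a[0]+a[3]-a[1]-a[2]);print(z,"len",L(a[0]-a[1]).round(4),L(a[3]-a[2]).round(4),"wid",L(a[0]-a[3]).round(4),L(a[1]-a[2]).round(4),"ctr",np.mean(a,0).round(4),np.degrees(np.arctan2(d[1],d[0])).round(1))
for n,p in dict(TL=(290,213),BL=(370,443),TR=(550,78),BR=(640,308)).items(): print(n,f(p,.064).round(4))
for n,p in dict(bTR=(628,48),bBR=(730,328)).items(): print(n,f(p,.008).round(4))
E
```

```text
0.023 len 0.0823 0.085 wid 0.0524 0.0503 ctr [0.4406 0.2141] 107.5
0.026 len 0.0816 0.0843 wid 0.0519 0.0498 ctr [0.4406 0.2127] 107.5
0.029 len 0.0809 0.0835 wid 0.0515 0.0494 ctr [0.4407 0.2113] 107.5
0.032 len 0.0802 0.0828 wid 0.0511 0.049 ctr [0.4408 0.2098] 107.5
0.035 len 0.0795 0.0821 wid 0.0506 0.0486 ctr [0.4409 0.2084] 107.5
TL [0.4596 0.2706]
BL [0.3901 0.2506]
TR [0.4862 0.1814]
BR [0.4224 0.1595]
bTR [0.4991 0.179 ]
bBR [0.4095 0.151 ]
```

Chamber origin is now (0.440, 0.212) with yaw 107°. The hovering tool is already over the grip point, about 40 mm from the filler's middle. I'll descend and grip.

```bash
python3 -m pendant '[{"x":0,"y":0.016,"z":0.7,"roll":0,"grip":72},{"x":0,"y":0,"z":0.7,"roll":0,"grip":72},{"x":0,"y":0,"z":0.7,"roll":0,"grip":72},{"x":0,"y":0,"z":0.7,"roll":0,"grip":72},{"x":0,"y":0,"z":0.7,"roll":0,"grip":72},{"x":0,"y":0,"z":0.6,"roll":0,"grip":72},{"x":0,"y":0,"z":0.3,"roll":0,"grip":72},{"x":0,"y":0,"z":0.2,"roll":0,"grip":72},{"x":0,"y":0,"z":0.12,"roll":0,"grip":72},{"x":0,"y":0,"z":0,"roll":0,"grip":72}]' 60; python3 -m pendant '[{"x":0,"y":0,"z":0,"roll":0,"grip":50},{"x":0,"y":0,"z":0,"roll":0,"grip":50},{"x":0,"y":0,"z":0,"roll":0,"grip":50},{"x":0,"y":0,"z":0,"roll":0,"grip":50},{"x":0,"y":0,"z":0,"roll":0,"grip":50}]' 60
```

```text
t: 3.2
ee_pos: [0.3846, 0.0461, -0.0048]
ee_rot: [[1.0, -0.03, -0.0], [-0.03, -1.0, 0.0], [-0.0, -0.0, -1.0]]
force: [0.0, 0.3, -1.0]
grip_width: 0.0614
finger_force: 0.0
t: 3.7
ee_pos: [0.3858, 0.0463, -0.0027]
ee_rot: [[1.0, -0.03, 0.003], [-0.03, -1.0, 0.0], [0.003, -0.0, -1.0]]
force: [-5.5, 2.1, 35.5]
grip_width: 0.0485
finger_force: 72.5
```

Gripped at 48.5 mm, and the tips pressed on the table with 35 N, so I'll go shallower next time. Now lift, then turn to the chamber yaw, then shift over.

```bash
python3 -m pendant '[{"x":0,"y":0,"z":-0.3,"roll":0,"grip":50},{"x":0,"y":0,"z":-0.6,"roll":0,"grip":50},{"x":0,"y":0,"z":-0.6,"roll":0,"grip":50},{"x":0,"y":0,"z":-0.6,"roll":0,"grip":50},{"x":0,"y":0,"z":-0.6,"roll":0,"grip":50},{"x":0,"y":0,"z":0,"roll":-0.97,"grip":50},{"x":0,"y":0,"z":0,"roll":-0.97,"grip":50},{"x":0,"y":0,"z":0,"roll":-0.97,"grip":50},{"x":0,"y":0,"z":0,"roll":-0.97,"grip":50},{"x":0,"y":0,"z":0,"roll":-0.97,"grip":50},{"x":0,"y":0,"z":0,"roll":-0.97,"grip":50},{"x":0,"y":0,"z":0,"roll":-0.97,"grip":50},{"x":0,"y":0,"z":0,"roll":-0.97,"grip":50},{"x":0,"y":0,"z":0,"roll":-0.97,"grip":50},{"x":0,"y":0,"z":0,"roll":-0.97,"grip":50},{"x":0,"y":0,"z":0,"roll":-0.97,"grip":50},{"x":0,"y":0,"z":0,"roll":-0.97,"grip":50},{"x":0,"y":0,"z":0,"roll":-0.97,"grip":50},{"x":0,"y":0,"z":0,"roll":-0.97,"grip":50}]' 60; python3 -m pendant '[{"x":0.39,"y":0.5,"z":0,"roll":0,"grip":50},{"x":0.39,"y":0.5,"z":0,"roll":0,"grip":50},{"x":0.39,"y":0.5,"z":0,"roll":0,"grip":50},{"x":0.39,"y":0.5,"z":0,"roll":0,"grip":50},{"x":0,"y":0,"z":0,"roll":0,"grip":50},{"x":0,"y":0,"z":0,"roll":0,"grip":50}]'
python3 - <<'E'
from h import *
c=get_calibration("wrist");im=capture("wrist");cv2.imwrite("pics/w3.png",im[:,:,::-1])
np.savez("w3.npz",R=c["R"],t=c["t"],mtx=c["mtx"])
E
```

```text
t: 5.6
ee_pos: [0.3847, 0.0461, 0.131]
ee_rot: [[-0.296, 0.955, 0.001], [0.955, 0.296, 0.0], [-0.0, 0.001, -1.0]]
force: [0.0, 0.1, -0.5]
grip_width: 0.048
finger_force: 63.8
t: 6.2
ee_pos: [0.4574, 0.15, 0.1306]
ee_rot: [[-0.292, 0.956, 0.0], [0.956, 0.292, -0.0], [-0.0, 0.0, -1.0]]
force: [0.0, -0.9, 0.1]
grip_width: 0.0479
finger_force: 63.8
```

View pics/w3.png

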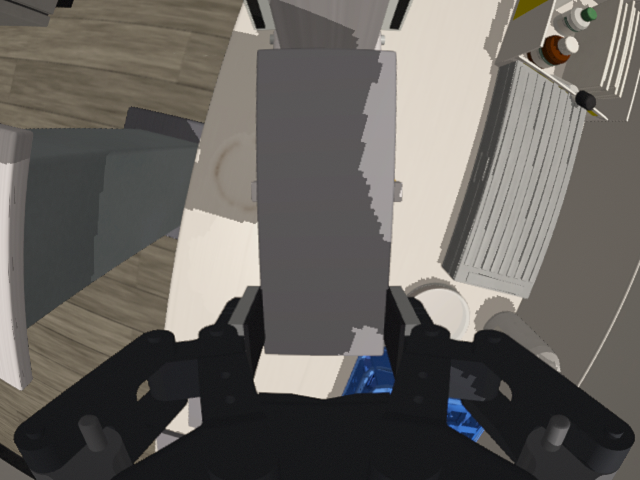

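The plate is held square, and its middle (column 326) lines up with the two bolts at (253,190) and (400,190), so it's centred over the mouth. Descending to just above the glass range.

```bash
python3 -m pendant '[{"x":0,"y":0.028,"z":0.4,"roll":0,"grip":50},{"x":0,"y":0,"z":0.4,"roll":0,"grip":50},{"x":0,"y":0,"z":0.3,"roll":0,"grip":50},{"x":0,"y":0,"z":0.3,"roll":0,"grip":50},{"x":0,"y":0,"z":0.2,"roll":0,"grip":50},{"x":0,"y":0,"z":0.1,"roll":0,"grip":50},{"x":0,"y":0,"z":0.1,"roll":0,"grip":50},{"x":0,"y":0,"z":0.1,"roll":0,"grip":50},{"x":0,"y":0,"z":0,"roll":0,"grip":50}]'; for i in 1 2; do python3 -m pendant '[{"x":0,"y":0,"z":0.06,"roll":0,"grip":50}]'|grep -E "pos|force:"; done
```

```text
t: 7.15
ee_pos: [0.4588, 0.1501, 0.035]
ee_rot: [[-0.29, 0.957, -0.0], [0.957, 0.29, -0.0], [0.0, -0.0, -1.0]]
force: [0.7, -0.7, -0.5]
grip_width: 0.048
finger_force: 63.8
ee_pos: [0.4592, 0.1503, 0.0326]
force: [0.4, 0.7, -0.3]
finger_force: 63.8
ee_pos: [0.4594, 0.1501, 0.0297]
force: [-0.2, -11.2, 17.6]
finger_force: 65.7
```

Contact came at TCP z of about 0.031, which puts the plate's underside near 33 mm and suggests high glass. I'll back off 1.5 mm, release, retreat and check.

```bash
python3 -m pendant '[{"x":0,"y":0,"z":-0.03,"roll":0,"grip":50},{"x":0,"y":0,"z":0,"roll":0,"grip":72},{"x":0,"y":0,"z":0,"roll":0,"grip":72},{"x":0,"y":0,"z":0,"roll":0,"grip":72},{"x":0,"y":0,"z":0,"roll":0,"grip":72},{"x":0,"y":0,"z":-0.3,"roll":0,"grip":72},{"x":0,"y":0,"z":-0.6,"roll":0,"grip":72},{"x":0,"y":0,"z":-0.6,"roll":0,"grip":72},{"x":0,"y":0,"z":-0.6,"roll":0,"grip":72},{"x":-0.6,"y":0,"z":0,"roll":0,"grip":72},{"x":-0.6,"y":0,"z":0,"roll":0,"grip":72},{"x":0,"y":0,"z":0,"roll":0,"grip":72}]'
python3 - <<'E'
from h import *
c=get_calibration("wrist");im=capture("wrist");cv2.imwrite("pics/w4.png",im[:,:,::-1])
np.savez("w4.npz",R=c["R"],t=c["t"],mtx=c["mtx"])
E
```

```text
t: 8.55
ee_pos: [0.4771, 0.0907, 0.136]
ee_rot: [[-0.288, 0.958, 0.001], [0.958, 0.288, -0.0], [-0.001, 0.001, -1.0]]
force: [-0.2, 0.3, -0.7]
grip_width: 0.0617
finger_force: 0.0
```

View pics/w4.png

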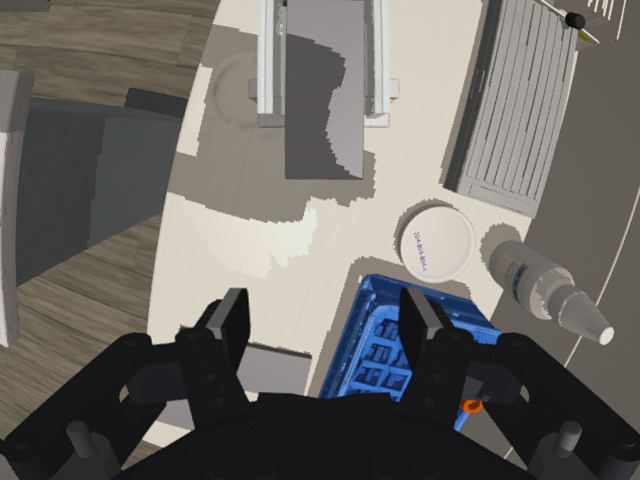

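The first plate lies between the walls, with its near end at (286,179)–(363,179). The known 50 mm width gives its height.

```bash
python3 - <<'E'
from h import *
c=np.load("w4.npz");u=np.array([-.2924,.9563]);v=np.array([-.9563,-.2924]);o=np.array([.440,.212])
for z in (.031,.035,.039,.043):
    a=[wz(c,*p,z)[:2] for p in ((285.5,179.5),(363.5,179.5))]
    print(z,np.linalg.norm(a[0]-a[1]).round(4),[((q-o)@u).round(4) for q in a],[((q-o)@v).round(4) for q in a])
E
```

```text
0.031 0.0523 [np.float64(-0.0848), np.float64(-0.085)] [np.float64(0.0256), np.float64(-0.0266)]
0.035 0.0514 [np.float64(-0.0844), np.float64(-0.0846)] [np.float64(0.0252), np.float64(-0.0262)]
0.039 0.0506 [np.float64(-0.084), np.float64(-0.0842)] [np.float64(0.0248), np.float64(-0.0258)]
0.043 0.0497 [np.float64(-0.0836), np.float64(-0.0838)] [np.float64(0.0244), np.float64(-0.0253)]
```

Plate 1 sits at chamber x = -24, y = 0, with its top at about 41 mm, so the glass is at about 33 mm. Two plates give about 49 mm and three would be too high. Now the middle filler.

```bash
python3 -m pendant '[{"x":-0.571,"y":-0.569,"z":0,"roll":0,"grip":72},{"x":-0.571,"y":-0.569,"z":0,"roll":0,"grip":72},{"x":-0.571,"y":-0.569,"z":0,"roll":0,"grip":72},{"x":-0.571,"y":-0.569,"z":0,"roll":0,"grip":72},{"x":0,"y":0,"z":0,"roll":0.909,"grip":72},{"x":0,"y":0,"z":0,"roll":0.909,"grip":72},{"x":0,"y":0,"z":0,"roll":0.909,"grip":72},{"x":0,"y":0,"z":0,"roll":0.909,"grip":72},{"x":0,"y":0,"z":0,"roll":0.909,"grip":72},{"x":0,"y":0,"z":0,"roll":0.909,"grip":72},{"x":0,"y":0,"z":0,"roll":0.909,"grip":72},{"x":0,"y":0,"z":0,"roll":0.909,"grip":72},{"x":0,"y":0,"z":0,"roll":0.909,"grip":72},{"x":0,"y":0,"z":0,"roll":0.909,"grip":72},{"x":0,"y":0,"z":0,"roll":0.909,"grip":72},{"x":0,"y":0,"z":0,"roll":0.909,"grip":72},{"x":0,"y":0,"z":0,"roll":0.909,"grip":72},{"x":0,"y":0,"z":0,"roll":0.909,"grip":72},{"x":0,"y":0,"z":0,"roll":0,"grip":72},{"x":0,"y":0,"z":0,"roll":0,"grip":72}]'
python3 - <<'E'
from h import *
c=get_calibration("wrist");im=capture("wrist")[:,:,::-1].copy();cv2.imwrite("pics/w5.png",im)
h=cv2.cvtColor(im,cv2.COLOR_BGR2HSV)
m=((h[...,1]<45)&(h[...,2]>60)&(h[...,2]<165)).astype(np.uint8);m[:, :230]=0;m[300:]=0
m=cv2.morphologyEx(m,cv2.MORPH_OPEN,np.ones((7,7)))
for k in cv2.findContours(m,0,2)[0]:
    if cv2.contourArea(k)<3000: continue
    print(cv2.boundingRect(k),cv2.minAreaRect(np.array([wz(c,*p[0],.008)[:2] for p in k],np.float32)*1000))
E
```

```text
t: 10.6
ee_pos: [0.4005, -0.0491, 0.1357]
ee_rot: [[0.996, 0.092, -0.0], [0.092, -0.996, 0.0], [-0.0, -0.0, -1.0]]
force: [0.2, -0.6, 0.2]
grip_width: 0.0613
finger_force: 0.0
(386, 147, 72, 153) ((411.0616455078125, -122.28865814208984), (120.143310546875, 52.647193908691406), 5.15099573135376)
(230, 95, 135, 205) ((420.9209289550781, -23.729267120361328), (156.61766052246094, 104.14002990722656), 5.366240501403809)
(230, 71, 260, 41) ((509.8459167480469, -67.35822296142578), (196.4580078125, 12.146565437316895), 89.9172592163086)
(528, 0, 112, 144) ((591.2894897460938, -269.0466003417969), (152.296142578125, 138.7186737060547), 0.5668883323669434)
```

```bash
python3 -m pendant '[{"x":0,"y":0.046,"z":0.5,"roll":0,"grip":72},{"x":0,"y":0,"z":0.6,"roll":0,"grip":72},{"x":0,"y":0,"z":0.6,"roll":0,"grip":72},{"x":0,"y":0,"z":0.5,"roll":0,"grip":72},{"x":0,"y":0,"z":0.3,"roll":0,"grip":72},{"x":0,"y":0,"z":0.194,"roll":0,"grip":72},{"x":0,"y":0,"z":0,"roll":0,"grip":72},{"x":0,"y":0,"z":0,"roll":0,"grip":50},{"x":0,"y":0,"z":0,"roll":0,"grip":50},{"x":0,"y":0,"z":0,"roll":0,"grip":50},{"x":0,"y":0,"z":0,"roll":0,"grip":50},{"x":0,"y":0,"z":0,"roll":0,"grip":50}]' 60
```

```text
t: 11.85
ee_pos: [0.4011, -0.0518, 0.002]
ee_rot: [[0.996, 0.089, 0.001], [0.089, -0.996, -0.0], [0.001, 0.0, -1.0]]
force: [-2.5, 0.7, 9.1]
grip_width: 0.0475
finger_force: 61.8
```

```bash
python3 -m pendant '[{"x":0,"y":0,"z":-0.3,"roll":0,"grip":50},{"x":0,"y":0,"z":-0.7,"roll":0,"grip":50},{"x":0,"y":0,"z":-0.8,"roll":0,"grip":50},{"x":0,"y":0,"z":-0.8,"roll":0,"grip":50},{"x":0,"y":0,"z":0,"roll":-0.91,"grip":50},{"x":0,"y":0,"z":0,"roll":-0.91,"grip":50},{"x":0,"y":0,"z":0,"roll":-0.91,"grip":50},{"x":0,"y":0,"z":0,"roll":-0.91,"grip":50},{"x":0,"y":0,"z":0,"roll":-0.91,"grip":50},{"x":0,"y":0,"z":0,"roll":-0.91,"grip":50},{"x":0,"y":0,"z":0,"roll":-0.91,"grip":50},{"x":0,"y":0,"z":0,"roll":-0.91,"grip":50},{"x":0,"y":0,"z":0,"roll":-0.91,"grip":50},{"x":0,"y":0,"z":0,"roll":-0.91,"grip":50},{"x":0,"y":0,"z":0,"roll":-0.91,"grip":50},{"x":0,"y":0,"z":0,"roll":-0.91,"grip":50},{"x":0,"y":0,"z":0,"roll":-0.91,"grip":50},{"x":0,"y":0,"z":0,"roll":-0.91,"grip":50}]' 60 | grep -E "pos|rot|width"; python3 -m pendant '[{"x":0.586,"y":0.381,"z":0,"roll":0,"grip":50},{"x":0.586,"y":0.381,"z":0,"roll":0,"grip":50},{"x":0.586,"y":0.381,"z":0,"roll":0,"grip":50},{"x":0.586,"y":0.381,"z":0,"roll":0,"grip":50},{"x":0.586,"y":0.381,"z":0,"roll":0,"grip":50},{"x":0.586,"y":0.381,"z":0,"roll":0,"grip":50},{"x":0,"y":0,"z":0,"roll":0,"grip":50},{"x":0,"y":0,"z":0,"roll":0,"grip":50}]'
```

```text
ee_pos: [0.4009, -0.0518, 0.1317]
ee_rot: [[-0.297, 0.955, 0.001], [0.955, 0.297, -0.0], [-0.001, 0.001, -1.0]]
grip_width: 0.0471
t: 14.45
ee_pos: [0.4586, 0.1501, 0.1314]
ee_rot: [[-0.294, 0.956, 0.0], [0.956, 0.294, -0.0], [-0.0, 0.0, -1.0]]
force: [-0.8, -0.1, -0.8]
grip_width: 0.0472
finger_force: 62.0
```

```bash
python3 -m pendant '[{"x":0,"y":0,"z":0.4,"roll":0,"grip":50},{"x":0,"y":0,"z":0.4,"roll":0,"grip":50},{"x":0,"y":0,"z":0.3,"roll":0,"grip":50},{"x":0,"y":0,"z":0.3,"roll":0,"grip":50},{"x":0,"y":0,"z":0.1,"roll":0,"grip":50},{"x":0,"y":0,"z":0.1,"roll":0,"grip":50},{"x":0,"y":0,"z":0.06,"roll":0,"grip":50},{"x":0,"y":0,"z":0,"roll":0,"grip":50}]'|grep -E "pos|force:"; for i in 1 2 3; do python3 -m pendant '[{"x":0,"y":0,"z":0.04,"roll":0,"grip":50}]'|grep -E "pos|force:"; done
```

```text
ee_pos: [0.4588, 0.1495, 0.0483]
force: [-0.3, 0.8, -0.6]
finger_force: 62.0
ee_pos: [0.4591, 0.1497, 0.0466]
force: [-0.4, -0.0, -0.4]
finger_force: 62.0
ee_pos: [0.459, 0.1497, 0.0443]
force: [-0.5, 0.7, -0.4]
finger_force: 62.0
ee_pos: [0.4592, 0.1496, 0.0425]
force: [-0.4, -7.2, 11.6]
finger_force: 63.4
```

Contact came at TCP z of about 0.043, giving a plate 1 top of about 41 mm, as predicted. I'll release and check.

```bash
python3 -m pendant '[{"x":0,"y":0,"z":-0.02,"roll":0,"grip":50},{"x":0,"y":0,"z":0,"roll":0,"grip":72},{"x":0,"y":0,"z":0,"roll":0,"grip":72},{"x":0,"y":0,"z":0,"roll":0,"grip":72},{"x":0,"y":0,"z":0,"roll":0,"grip":72},{"x":0,"y":0,"z":-0.3,"roll":0,"grip":72},{"x":0,"y":0,"z":-0.6,"roll":0,"grip":72},{"x":0,"y":0,"z":-0.6,"roll":0,"grip":72},{"x":0,"y":0,"z":-0.6,"roll":0,"grip":72},{"x":-0.6,"y":0,"z":-0.6,"roll":0,"grip":72},{"x":-0.6,"y":0,"z":-0.6,"roll":0,"grip":72},{"x":0,"y":0,"z":-0.6,"roll":0,"grip":0},{"x":0,"y":0,"z":-0.6,"roll":0,"grip":0},{"x":0,"y":0,"z":0,"roll":0,"grip":0}]'
python3 - <<'E'
from h import *
c=get_calibration("wrist");im=capture("wrist");cv2.imwrite("pics/w6.png",im[:,:,::-1])
np.savez("w6.npz",R=c["R"],t=c["t"],mtx=c["mtx"]);print(-c["R"].T@c["t"])
E
```

```text
t: 16.95
ee_pos: [0.4777, 0.0923, 0.2717]
ee_rot: [[-0.292, 0.956, 0.006], [0.957, 0.292, 0.001], [-0.001, 0.006, -1.0]]
force: [-0.3, 0.3, -1.3]
grip_width: 0.0183
finger_force: 0.0
[0.45712748 0.15520007 0.41463053]
```

View pics/w6.png

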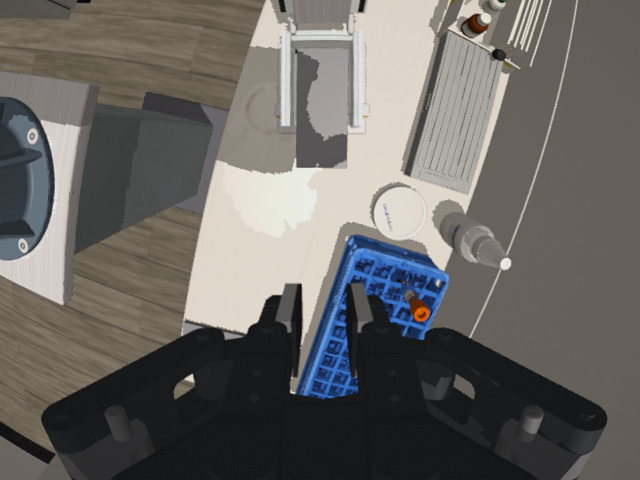

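The stack sits straight in the mouth at (297–348, 48–167), and the petri dish at (400,210) is untouched. Now I'll estimate the lid angle by projecting the known lid geometry into the first top image.

```bash
python3 - <<'E'
from h import *
c=get_calibration("top");u=np.array([-.2924,.9563]);v=np.array([-.9563,-.2924]);o=np.array([.440,.212])
def P(x,y,z):
    q=c["R"]@np.r_[o+x*u+y*v,z]+c["t"];q=c["mtx"]@q/q[2];return ((q[:2]-[205,225]+.42)*6).round(0)
L=lambda d,h,y,t:P(.063-d*np.cos(t)+h*np.sin(t),y,.064+d*np.sin(t)+h*np.cos(t))
for t in(1.5,1.6,1.7,1.8,1.9):print(t,"end",L(.108,.0,-.04,t),L(.108,0,.04,t),"bar",L(.096,.03,-.03,t),L(.096,.03,.03,t))
c=np.load("w6.npz")
for z in (.045,.049,.053):
    a=[wz(c,*p,z)[:2]-o for p in ((297,167),(347.5,167))];print(z,np.linalg.norm(a[0]-a[1]).round(4),[(q@u).round(4) for q in a],[(q@v).round(4) for q in a])
E
```

```text
1.5 end [279. 114.] [345. 375.] bar [191. 179.] [239. 373.]
1.6 end [243. 124.] [309. 385.] bar [161. 189.] [208. 383.]
1.7 end [208. 134.] [273. 395.] bar [133. 199.] [180. 392.]
1.8 end [174. 144.] [239. 406.] bar [107. 209.] [153. 402.]
1.9 end [142. 155.] [206. 416.] bar [ 83. 219.] [129. 410.]
0.045 0.0501 [np.float64(-0.083), np.float64(-0.0831)] [np.float64(0.0242), np.float64(-0.0259)]
0.049 0.0495 [np.float64(-0.0828), np.float64(-0.0829)] [np.float64(0.0239), np.float64(-0.0256)]
0.053 0.049 [np.float64(-0.0825), np.float64(-0.0826)] [np.float64(0.0237), np.float64(-0.0253)]
```

The lid angle is about 1.75 rad, so the bar is at chamber x ≈ 110 mm, z ≈ 153 mm. I'll pass over the lid with the fingers shut, lower behind the bar and push it forward.

```bash
python3 -m pendant '[{"x":0.759,"y":0,"z":0,"roll":0,"grip":0},{"x":0.759,"y":0,"z":0,"roll":0,"grip":0},{"x":0.759,"y":0,"z":0,"roll":0,"grip":0},{"x":0.759,"y":0,"z":0,"roll":0,"grip":0},{"x":0.759,"y":0,"z":0,"roll":0,"grip":0},{"x":0.759,"y":0,"z":0,"roll":0,"grip":0},{"x":0.759,"y":0,"z":0,"roll":0,"grip":0},{"x":0,"y":0,"z":0.5,"roll":0,"grip":0},{"x":0,"y":0,"z":0.5,"roll":0,"grip":0},{"x":0,"y":0,"z":0.5,"roll":0,"grip":0},{"x":0,"y":0,"z":0.5,"roll":0,"grip":0},{"x":0,"y":0,"z":0.5,"roll":0,"grip":0},{"x":0,"y":0,"z":0.13,"roll":0,"grip":0}]'; python3 -m pendant '[{"x":-0.3,"y":0,"z":0,"roll":0,"grip":0},{"x":-0.3,"y":0,"z":0,"roll":0,"grip":0},{"x":-0.3,"y":0,"z":0,"roll":0,"grip":0},{"x":-0.3,"y":0,"z":0,"roll":0,"grip":0}]'|grep -E "pos|force"; python3 -m pendant '[{"x":-0.3,"y":0,"z":0,"roll":0,"grip":0},{"x":-0.3,"y":0,"z":0,"roll":0,"grip":0},{"x":-0.2,"y":0,"z":0,"roll":0,"grip":0},{"x":0,"y":0,"z":0,"roll":0,"grip":0}]'|grep -E "pos|force"
```

```text
t: 18.3
ee_pos: [0.3969, 0.3453, 0.1332]
ee_rot: [[-0.292, 0.956, -0.005], [0.956, 0.292, -0.003], [-0.002, -0.005, -1.0]]
force: [-0.0, 0.4, 1.2]
grip_width: 0.0004
finger_force: 0.0
ee_pos: [0.417, 0.2877, 0.1375]
force: [0.4, 1.9, 1.8]
finger_force: 0.7
ee_pos: [0.4283, 0.2495, 0.1366]
force: [-1.1, -0.0, 0.8]
finger_force: 0.0
```

```bash
python3 -m pendant '[{"x":0,"y":0,"z":-0.5,"roll":0,"grip":0},{"x":0,"y":0,"z":-0.5,"roll":0,"grip":0},{"x":-0.5,"y":0,"z":0,"roll":0,"grip":0},{"x":-0.5,"y":0,"z":0,"roll":0,"grip":0},{"x":-0.5,"y":0,"z":0,"roll":0,"grip":0},{"x":-0.5,"y":0,"z":0,"roll":0,"grip":0},{"x":-0.5,"y":0,"z":0,"roll":0,"grip":0},{"x":-0.5,"y":0,"z":0,"roll":0,"grip":0},{"x":0,"y":0,"z":0,"roll":0,"grip":0},{"x":0,"y":0,"z":0,"roll":0,"grip":0},{"x":0,"y":0,"z":0,"roll":0,"grip":0},{"x":0,"y":0,"z":0,"roll":0,"grip":0}]'
python3 - <<'E'
from h import *
c=get_calibration("wrist");im=capture("wrist");cv2.imwrite("pics/w7.png",im[:,:,::-1])
E
```

```text
t: 20.3
ee_pos: [0.4714, 0.1081, 0.1866]
ee_rot: [[-0.293, 0.956, -0.0], [0.956, 0.293, 0.0], [0.0, -0.0, -1.0]]
force: [0.7, 0.7, -0.1]
grip_width: -0.0001
finger_force: 0.0
```

View pics/w7.png

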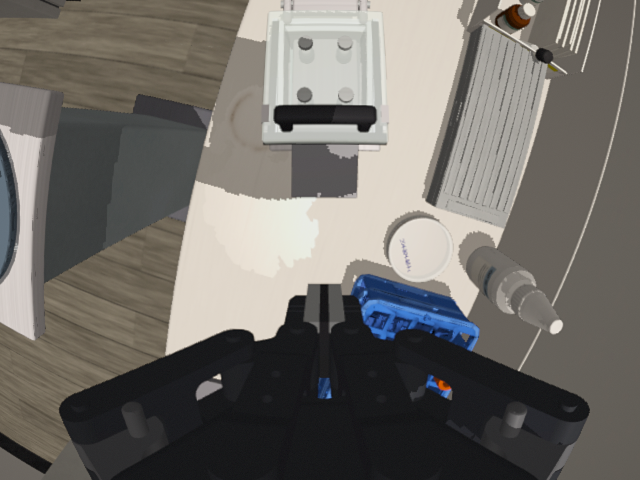

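The lid has swung down and rests on the stack, with the handle bar at (325,116), centred on the tool's line. Now I'll move above the bar and press in small steps.

```bash
python3 -m pendant '[{"x":0.5,"y":0,"z":0,"roll":0,"grip":0},{"x":0.5,"y":0,"z":0,"roll":0,"grip":0},{"x":0.51,"y":0,"z":0,"roll":0,"grip":0},{"x":0,"y":0,"z":0.4,"roll":0,"grip":0},{"x":0,"y":0,"z":0.4,"roll":0,"grip":0},{"x":0,"y":0,"z":0.4,"roll":0,"grip":0},{"x":0,"y":0,"z":0.3,"roll":0,"grip":0},{"x":0,"y":0,"z":0,"roll":0,"grip":0}]'; for i in 1 2 3 4 5; do python3 -m pendant '[{"x":0,"y":0,"z":0.06,"roll":0,"grip":0},{"x":0,"y":0,"z":0,"roll":0,"grip":0}]'|grep -E "pos|force:"; done
```

```text
t: 21.15
ee_pos: [0.4486, 0.1796, 0.1102]
ee_rot: [[-0.293, 0.956, -0.003], [0.956, 0.293, -0.001], [0.0, -0.003, -1.0]]
force: [0.6, 0.4, 0.3]
grip_width: 0.0002
finger_force: 0.0
ee_pos: [0.4498, 0.1798, 0.1091]
force: [0.4, 0.3, 0.8]
finger_force: 0.1
ee_pos: [0.45, 0.1796, 0.1059]
force: [0.3, -0.5, 0.8]
finger_force: 0.5
ee_pos: [0.45, 0.1795, 0.1027]
force: [1.7, -0.3, 3.0]
finger_force: 1.6
ee_pos: [0.4501, 0.1794, 0.0997]
force: [1.8, -2.3, 3.9]
finger_force: 2.0
ee_pos: [0.4501, 0.1794, 0.0967]
force: [1.9, -3.7, 3.6]
finger_force: 2.3
```

```bash
for i in 1 2 3; do python3 -m pendant '[{"x":0,"y":0,"z":0.03,"roll":0,"grip":0},{"x":0,"y":0,"z":0,"roll":0,"grip":0}]'|grep -E "pos|force:"; done
```

```text
ee_pos: [0.4501, 0.1793, 0.0954]
force: [1.3, -4.0, 5.2]
finger_force: 2.7
ee_pos: [0.4502, 0.1792, 0.0941]
force: [1.3, -4.7, 7.7]
finger_force: 4.1
ee_pos: [0.4504, 0.1792, 0.0937]
force: [-4.2, -8.4, 25.7]
finger_force: 13.1
```

There's a hard stop at z = 0.094, the shut height, with 26 N of push. I'll let it settle, check, and take one look.

```bash
python3 -m pendant '[{"x":0,"y":0,"z":0,"roll":0,"grip":0},{"x":0,"y":0,"z":0,"roll":0,"grip":0},{"x":0,"y":0,"z":0,"roll":0,"grip":0},{"x":0,"y":0,"z":0,"roll":0,"grip":0},{"x":0,"y":0,"z":0,"roll":0,"grip":0}]'
python3 - <<'E'
from h import *
cv2.imwrite("pics/w8.png",capture("wrist")[:,:,::-1])
E
```

```text
t: 23.25
ee_pos: [0.4504, 0.1792, 0.0938]
ee_rot: [[-0.292, 0.956, 0.002], [0.956, 0.292, -0.0], [-0.001, 0.002, -1.0]]
force: [-4.9, -7.5, 26.3]
grip_width: -0.0002
finger_force: 13.1
```

View pics/w8.png

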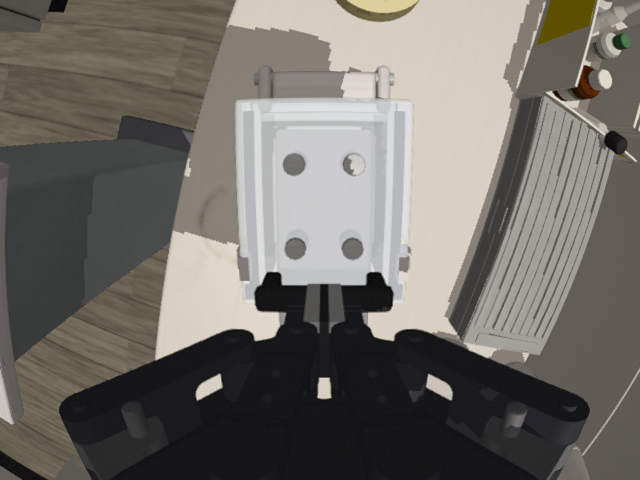

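The lid lies flat on the rim, and the fingertips hold the bar's middle at (325,297) with a steady 26 N. Handing in.

```bash
python3 -c "from bench import *;print(job_done())"
```

```text
the job is handed in; nothing more can be done
None
```

The job is handed in, with no verdict returned: two filler plates are stacked on the glass (top about 49 mm), the third was left on the table, and the gripper is holding the lid shut with about 26 N; the petri dish, tape roll and marker were not touched.

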